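# Clamp the slide box with the travelling feed knob

### The arm

A 6-joint arm with a two-finger parallel gripper is mounted at the origin on a cart in front of the work surface, level with it; the furniture and walls round the work are solid. World frame = base frame: x ahead of the robot, y to its left, z up, the work surface at z = 0. Lengths are in m, angles in rad, forces in N, time in s.
With the tool pointing down it reaches from about 0.375 to 0.925 m from the base axis. Payload 5.7 kg.
Tool frame: the origin (TCP) lies at the centre of the arm's flange, where the gripper is bolted on; the fingertips stand 182 mm ahead of it and the grasp point (between the pads) lies 163 mm ahead of it; x points along the fingers, y is the direction in which the jaws open and shut, and the axes are right-handed (so a half turn about x gives the same grasp; the last joint's range is limited). The gripper opens to 88 mm and grips with 3 to 60 N. Pads are 20 mm wide; open, the fingers measure 115 mm over their backs; the gripper's body (75 mm by 178 mm) begins 61 mm behind the grasp point.
Start: joints at [-1.36, 0.359, 1.51, -0, 1.272, -0.115], TCP at [0.192, -0.568, 0.405] pointing down, gripper open.
Joint ranges: [-2.97, 2.97], [-1.01, 2.36], [0.21, 2.38], [-0.96, 4.11], [0.2, 2.71], [-2.98, 2.98]. Speed limits (rad/s): [2.39, 2.39, 3.14, 3.14, 3.14, 3.14].

### API

Orientations are given as a rotation vector (axis times angle).
In Python, from workcell import * gives the robot as it stands.
- The arm moves only by the shell command python3 -m pendant 'ROWS' [FORCE]. ROWS is JSON, a list of rows, each an object with "rot": the turn, a rotation vector about the world's x, y, z in units of 5 degrees (1.0 is 5 degrees), a list of three; "slide": the shift along the world's x, y, z in m, a list of three; "jaw": the opening, from -1 (shut) to 1 (fully open). A call has 1 to 8 rows; each row is the pose to reach, as a shift and turn from the pose commanded when the call began; what a row does not reach only later rows make up. A row lasts 1/10 s, in which the tool goes at most 50 mm and 8.59 degrees, less where a joint would pass 70% of its speed; a pose out of reach is approached as far as the arm can. A call with a gripper value outside its range is refused whole. The fingers move at their own pace and stop on an object; FORCE is the grip in N (left out, the last holds). Time passes only in rows, so rows that repeat a pose let the fingers close. It gives the time, the measured TCP pose, the force and the opening at its end, in the units of the state.
- observe(): the state, without advancing time (a new reading comes with each control period).
- get_image(name): name is "scene" or "top" or "wrist"; returns (picture, depth): 420x560x3 uint8, red, green, blue; 420x560 float32, m along the optical axis (not along the pixel's ray), 0 where there is no reading.
- camera_info(name): a dict with "vertical_fov" (degrees; the focal length in pixels is half the picture's height over the tangent of half this angle, whatever the lens; pixels are square), "cx", "cy" (the principal point, pixels), "eye" and "attitude" of the camera in the world. Camera axes: x right, y up, looking along -z (the intrinsics and any distortion apply to the point x, -y, -z); pixel columns grow to the right and rows downward; lengths in m; the calibration is good to about 2 mm. The wrist camera is an equidistant fisheye: a pixel r from the principal point sees the ray r / f radians off the axis. A picture is of the moment at which its call begins: read the wrist's pose just before it. camera_info takes no time and is no camera call; for the wrist camera it gives the pose at the moment of the call.
- finish_job(): hands the job in, once; it reports no verdict.
The state is a dict: "time": time; "joint_positions": joint angles; "qvel": joint speeds; "effort": joint torques, N m; "ee_pos": TCP position; "ee_rot": TCP orientation; "ft_force": force on the tool from outside, world axes, zero at the start; "torque": the same for the moment, N m; "gripper_width": finger opening in m.
Only numpy, scipy, OpenCV 4.12 (cv2) and the standard library are available. Lean on these libraries where they do the work, as an engineer would, in place of code of your own. Each camera call takes 0.05 s, during which the arm holds its last target.

### The job

Set the blue slide box down lengthwise on the bed of the bench clamp, upright and centred between the rubber plate and the white back stop. Then wind the carriage up to it with the black knob (clockwise), until the box is held against the stop and the red pointer stands over the green band, and let go. Do not crush the box, and leave the jar, timer and beaker where they stand.

Things in the scene. Friction and masses are not known exactly. Their poses are not given: they have to be found in the camera images.
- clamp: The bench clamp, fixed to the bench: a grey base plate 116 x 305 x 12 mm with an aluminium guideway (the bed) 64 mm wide on it, top 24 mm above the bench. Origin on the bench under the middle of the bed, x across the guideway, y along it from the carriage towards the back stop, z up. The bed is bare from the plate to the stop.
- stop_face (a point): Middle of the face of the fixed white back stop (76 mm wide, its top 66 mm above the bench), which looks to the clamp's -y; 42 mm above the bench. Its place along the bed differs from day to day; it does not move while in use. Axes as the clamp's.
- plate_face (a point): Middle of the face of the black rubber pressure plate (60 mm wide, 32 mm high, 26 to 58 mm above the bench), which looks to the clamp's +y at the stop; it is carried by the carriage on a spring. Axes as the clamp's. The box goes between plate_face and stop_face, which are at first 26 to 41 mm farther apart than the box is long.
- plate (a joint): How far the plate is pressed back into the white carriage (88 mm wide, 100 mm long) against its spring, in m: 0 free, 0.010 bottomed; 1 N per mm. The red pointer on it stands over the green band on the carriage's top from 0.003 to 0.008.
- knob (a joint): Turn of the feed knob in rad, 0 to 4.33 (0 to 0.3 at the start), growing clockwise seen from above. The knob gears to the rack: 1 rad clockwise moves the carriage, with the knob and plate on it, 15 mm along the clamp's +y; anticlockwise backs it off. A friction brake (0.2 N m) holds it where it is left, and the spring cannot turn it back.
- knob_grip (a point): Point on the knob's vertical axis at the height to grip, 87 mm above the bench, 7 mm below the top of the bar grip. The bar is 49 mm long along this point's x axis, 14 mm thick along y and 32 mm high, on a disc of 52 mm diameter whose top is 23 mm below this point. It turns with the knob and travels with the carriage; nothing stands higher near it.
- slide_box_center (a point): Centre (half-way up, 18 mm over its underside) of the loose blue slide box with hinged lid, closed: 53 mm along its x, 84 mm along its y, 36 mm high, 0.1 kg. Grasp it across the 53 mm; it may be clamped either way round. It starts flat on the bench, to the left or the right of the clamp, within 0.4 m of it (a similar blue box far off at the left end of the bench is not meant).
- staining_jar: Bystander: grey-lidded white staining jar, 55 x 48 x 105 mm, loose, origin under its centre; on the other side of the clamp from the box.
- timer: Bystander: small white timer, 62 x 62 x 22 mm, loose, origin under its centre.
- beaker: Bystander: glass beaker, 71 x 76 x 92 mm, loose, origin under its centre.
- slide_box: The same box; origin under it, 1.5 mm from the centre towards -x.
- back_stop: The back stop; origin on its face's foot, at bed height.
Not all that is in view belongs to the job. There is more than one size of the slide_box; the job needs the larger.

How it is judged:
On the way, in this order (a step that is already met when the one before it is completed fails the run):
1. the box stands on the bed between plate and stop, let go (x of slide_box_center in the frame of clamp between -0.015 and 0.015 m and z of slide_box_center in the frame of clamp between 0.037 and 0.047 m and angle between slide_box_center's own z axis and vertical below 0.08 rad and contact force between the fingers and slide_box below 0.1 N and y of slide_box_center in the frame of stop_face below 0 m and y of slide_box_center in the frame of plate_face above 0 m), for 0.2 s.
2. the plate is wound up against the box until the pointer reaches the green band (value of joint plate above 0.003 m and contact force between plate and slide_box above 1.5 N), for 0.2 s.
At the end, for the whole second after the job is handed in: The box stands on the bed at rest, let go, untilted (0.08 rad), within 15 mm of the guideway's middle and 0.1 rad of parallel; plate and back stop each press on it with over 1.5 N, and the plate is pressed in 3 to 8 mm (pointer over the green band) (all of step 2 and x of slide_box_center in the frame of clamp between -0.015 and 0.015 m and z of slide_box_center in the frame of clamp between 0.037 and 0.047 m and angle between slide_box_center's own z axis and vertical below 0.08 rad and value of joint plate below 0.008 m and contact force between back_stop and slide_box above 1.5 N and angle between the y axis of slide_box and the y axis of clamp, either way round below 0.1 rad and linear speed of slide_box below 0.01 m/s); the robot touches nothing.
It fails at once if the box is crushed: the plate presses on it with more than 20 N (contact force between plate and slide_box above 20 N).
It fails at once if the staining jar is moved more than 30 mm or tipped (distance of staining_jar from where it was at the start of the episode above 0.03 m or angle between staining_jar's own z axis and vertical above 0.3 rad).
It fails at once if the timer is moved more than 30 mm or tipped (distance of timer from where it was at the start of the episode above 0.03 m or angle between timer's own z axis and vertical above 0.3 rad).
It fails at once if the beaker is moved more than 30 mm or tipped (distance of beaker from where it was at the start of the episode above 0.03 m or angle between beaker's own z axis and vertical above 0.3 rad).
It also fails if it takes over 67 s, if anything falls off the work surface, if the arm or the gripper's body presses on something with over 40 N, if the wrist force passes 120 N, or if a joint passes its speed limit or range.

## Working session

There is one attempt and no reset: what is moved stays moved. The work goes in short steps, Python scripts to look and compute and a shell command to move; the robot and the scene stay as the last step left them, time stands still between calls to the robot, and variables do not carry over. Pictures are saved under pics/ and viewed, and the job is handed in when it is done.

```bash
mkdir -p pics; ls
python3 - <<'E'
from workcell import *
import cv2
print(observe())
for n in ("scene","top","wrist"):
    i=camera_info(n); print(n,i)
    p,d=get_image(n); cv2.imwrite(f"pics/{n}0.png",p[:,:,::-1]); 
    import numpy as np; np.save(f"pics/{n}0.npy",d); np.save(f"pics/{n}0_info.npy",i,allow_pickle=True)
E
```

```text
pics
{'time': 0.0, 'joint_positions': array([-1.36009507e+00,  3.59514793e-01,  1.51140314e+00, -3.37721657e-05,
        1.27251715e+00, -1.15094331e-01]), 'qvel': array([-3.62895131e-04,  2.51306781e-04,  7.19039775e-04,  6.32546908e-04,
        4.72100481e-05,  3.39129023e-04]), 'effort': array([ 1.18633878e-03, -5.15363503e+01, -2.70727909e+01,  6.72357995e-02,
        3.49328842e-02, -1.28571273e-04]), 'ee_pos': array([ 0.19195342, -0.56809538,  0.40381462]), 'ee_rot': array([ 2.04577481,  0.33816869, -2.04602418]), 'ft_force': array([ 0.19666033, -0.04742125,  0.34590695]), 'torque': array([ 0.03445298,  0.004174  , -0.02122986]), 'gripper_width': 0.08800603584694261}
scene {'vertical_fov': 53.62135642191748, 'cx': 286.83020279510777, 'cy': 210.7363933830146, 'eye': array([-0.01606604,  0.83354305,  0.94638019]), 'attitude': array([ 0.29211809, -1.11773367, -2.39950551])}
top {'vertical_fov': 54.65010662427636, 'cx': 281.364440535887, 'cy': 209.74302476056042, 'eye': array([ 0.16267961, -0.07376523,  1.59879624]), 'attitude': array([ 0.17041178, -0.16320536, -1.58684264])}
wrist {'vertical_fov': 65.70646984690485, 'cx': 283.0008713781118, 'cy': 205.71799878904983, 'eye': array([ 0.2643856 , -0.54312802,  0.38359469]), 'attitude': array([-0.24217491,  0.17608148, -1.23494758])}
```

View pics/scene0.png

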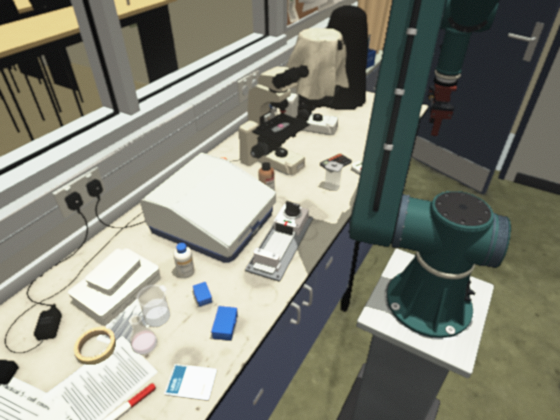

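View pics/top0.png

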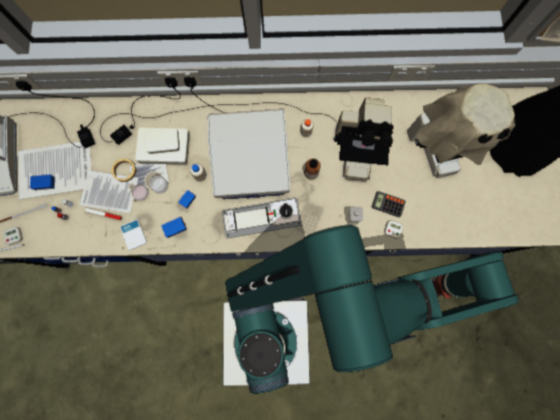

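View pics/wrist0.png

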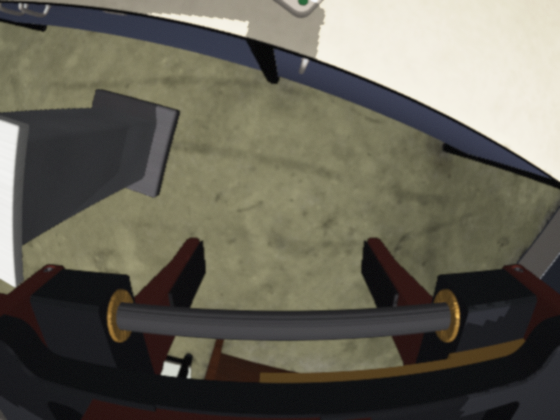

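```bash
cat > h.py <<'E'
import numpy as np, cv2
from scipy.spatial.transform import Rotation as R
def ray(i,u,v,fish=False):
    f=210/np.tan(np.radians(i['vertical_fov'])/2)
    u=np.asarray(u,float);v=np.asarray(v,float)
    a=(u-i['cx'])/f; b=(v-i['cy'])/f
    if fish:
        r=np.hypot(a,b)+1e-12; s=np.tan(r)/r; a=a*s;b=b*s
    return np.stack([a,-b,-np.ones_like(a)],-1)
def pt(i,u,v,d,fish=False):
    return i['eye']+R.from_rotvec(i['attitude']).apply(ray(i,u,v,fish)*np.asarray(d)[...,None])
def onz(i,u,v,z,fish=False):
    w=R.from_rotvec(i['attitude']).apply(ray(i,u,v,fish)); 
    return i['eye']+w*((z-i['eye'][2])/w[...,2:3] if w.ndim>1 else (z-i['eye'][2])/w[2])
def cloud(i,d,fish=False):
    v,u=np.mgrid[0:420,0:560]
    return pt(i,u.ravel(),v.ravel(),d.ravel(),fish).reshape(420,560,3)
def proj(i,P,fish=False):
    f=210/np.tan(np.radians(i['vertical_fov'])/2)
    c=R.from_rotvec(i['attitude']).inv().apply(np.atleast_2d(P)-i['eye'])
    a=c[:,0]/-c[:,2]; b=-c[:,1]/-c[:,2]
    if fish:
        r=np.hypot(a,b)+1e-12; s=np.arctan(r)/r; a=a*s;b=b*s
    return np.c_[a*f+i['cx'],b*f+i['cy']]
E
python3 - <<'E'
from h import *
p=cv2.imread('pics/top0.png'); i=np.load('pics/top0_info.npy',allow_pickle=True).item(); d=np.load('pics/top0.npy')
C=cloud(i,d)
cv2.imwrite('pics/topz.png',cv2.resize(p[150:270,100:300+20],None,fx=3.6,fy=3.6,interpolation=cv2.INTER_CUBIC))
s=cv2.imread('pics/scene0.png')
cv2.imwrite('pics/scz.png',cv2.resize(s[180:350,130:330],None,fx=3.5,fy=3.5,interpolation=cv2.INTER_CUBIC))
hsv=cv2.cvtColor(p,cv2.COLOR_BGR2HSV)
m=((hsv[...,0]>105)&(hsv[...,0]<125)&(hsv[...,1]>180)&(hsv[...,2]>80)).astype(np.uint8)
n,l,st,ce=cv2.connectedComponentsWithStats(m)
for k in range(1,n):
    if st[k,4]>20: 
        P=C[l==k]; q=P[P[:,2]>np.percentile(P[:,2],90)-.006][:,:2].astype(np.float32)
        r=cv2.minAreaRect(q*1000); print(ce[k],st[k],np.median(P,0),r)
for u,v in [(286,211),(272,212),(252,216),(230,218),(355,214),(395,229),(160,184)]: print(u,v,C[v,u])
E
```

```text
[194.875      167.66666667] [193 165   5   6  24] [0.65540723 0.25792909 0.10958007] ((656.5034790039062, 257.4360046386719), (19.876331329345703, 15.28681468963623), 26.454513549804688)
[ 40.9125     181.65833333] [ 31 175  21  14 240] [0.63529577 0.89014856 0.03802509] ((635.5219116210938, 888.346923828125), (77.96075439453125, 47.31193161010742), 89.05571746826172)
[186.55813953 198.87596899] [180 192  14  15 129] [0.55359355 0.30530835 0.02849189] ((554.4285888671875, 306.4152526855469), (36.57707977294922, 55.192142486572266), 54.99011993408203)
[173.35458167 226.93227092] [163 218  22  19 251] [0.43950255 0.35298541 0.03764256] ((440.85614013671875, 352.3470458984375), (47.78117370605469, 78.09690856933594), 22.45591163635254)
286 211 [ 0.48014716 -0.08781887  0.09821633]
272 212 [ 0.48638082 -0.0338331   0.05599439]
252 216 [0.47825397 0.04610586 0.0266445 ]
230 218 [0.46242168 0.1263796  0.07644582]
355 214 [ 0.46017805 -0.3449425   0.11015285]
395 229 [ 0.41427114 -0.51411256  0.02158387]
160 184 [0.59874342 0.39448883 0.09311493]
```

View pics/topz.png

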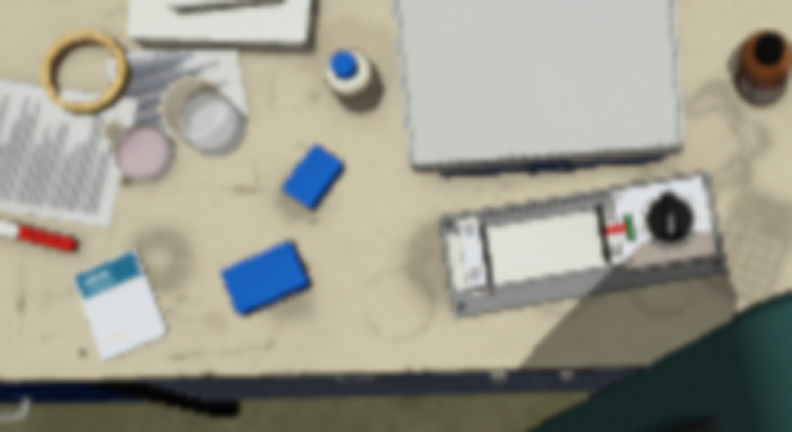

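View pics/scz.png

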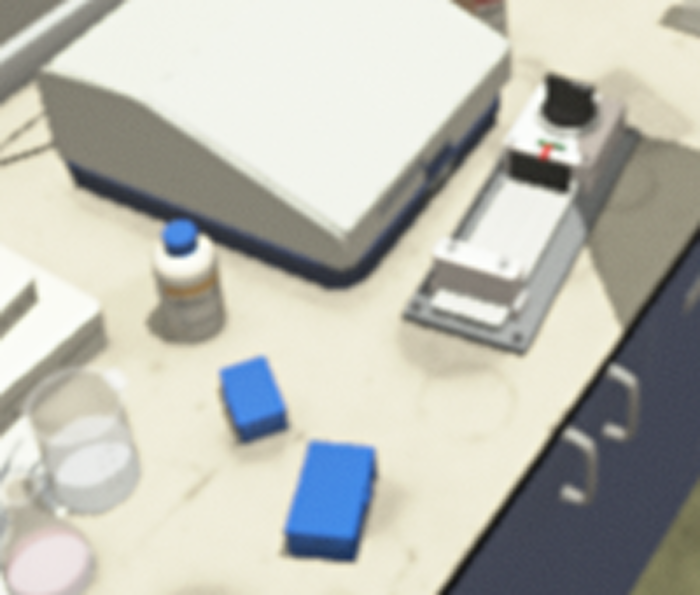

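```bash
python3 - <<'E'
from h import *
from workcell import *
s=observe(); M=R.from_rotvec(s['ee_rot']).as_matrix(); print(M.round(3)); 
i=np.load('pics/top0_info.npy',allow_pickle=True).item(); d=np.load('pics/top0.npy')
C=cloud(i,d)
for u,v in [(250,150),(250,190),(215,190),(285,190),(197,170),(155,185),(105,200)]: print(u,v,C[v,u])
E
python3 -m pendant '[{"slide":[0.2,0.36,0],"rot":[0,0,0],"jaw":1},{"slide":[0.2,0.36,0],"rot":[0,0,0],"jaw":1},{"slide":[0.2,0.36,0],"rot":[0,0,0],"jaw":1},{"slide":[0.2,0.36,0],"rot":[0,0,0],"jaw":1},{"slide":[0.2,0.36,0],"rot":[0,0,0],"jaw":1},{"slide":[0.2,0.36,0],"rot":[0,0,0],"jaw":1},{"slide":[0.2,0.36,0],"rot":[0,0,0],"jaw":1},{"slide":[0.2,0.36,0],"rot":[0,0,0],"jaw":1}]' 20
```

```text
[[-0.     0.32  -0.947]
 [ 0.001 -0.947 -0.32 ]
 [-1.    -0.001 -0.   ]]
250 150 [0.70538722 0.04217149 0.1547675 ]
250 190 [0.56383763 0.04717806 0.10362821]
215 190 [0.56669918 0.18027949 0.10471478]
285 190 [ 0.56215947 -0.0859892   0.09809344]
197 170 [0.64929901 0.25150909 0.10042757]
155 185 [0.61111131 0.43152367 0.03774812]
105 200 [0.5630488  0.64320062 0.00232063]
time: 0.95
ee_pos: [0.3867, -0.2169, 0.4047]
ee_rot: [2.046, 0.336, -2.045]
ft_force: [0.9, -0.4, -0.3]
gripper_width: 0.088
```

```bash
python3 -m pendant '[{"slide":[0.01,0.23,0],"rot":[0,0,13],"jaw":1},{"slide":[0.01,0.23,0],"rot":[0,0,13],"jaw":1},{"slide":[0.01,0.23,0],"rot":[0,0,13],"jaw":1},{"slide":[0.01,0.23,0],"rot":[0,0,13],"jaw":1},{"slide":[0.01,0.23,0],"rot":[0,0,13],"jaw":1},{"slide":[0.01,0.23,0],"rot":[0,0,13],"jaw":1},{"slide":[0.01,0.23,0],"rot":[0,0,13],"jaw":1},{"slide":[0.01,0.23,0],"rot":[0,0,13],"jaw":1}]'
cat > snap.py <<'E'
import sys
from h import *
from workcell import *
n,t=sys.argv[1:3]
s=observe(); print(s['time'],s['ee_pos'].round(4),s['joint_positions'].round(2),'jaw yaw',np.degrees(np.arctan2(*R.from_rotvec(s['ee_rot']).as_matrix()[[1,0],1])).round(2))
i=camera_info(n); p,d=get_image(n)
cv2.imwrite(f'pics/{t}.png',p[:,:,::-1]); np.save(f'pics/{t}.npy',d); np.save(f'pics/{t}_info.npy',i,allow_pickle=True)
E
python3 snap.py wrist w1
```

```text
time: 1.75
ee_pos: [0.3961, 0.0118, 0.4045]
ee_rot: [1.285, 1.159, -1.286]
ft_force: [0.6, -0.1, -0.2]
gripper_width: 0.0878
1.75 [0.3961 0.0118 0.4045] [-0.14  0.06  1.91 -0.    1.17 -0.04] jaw yaw -5.95
```

View pics/w1.png

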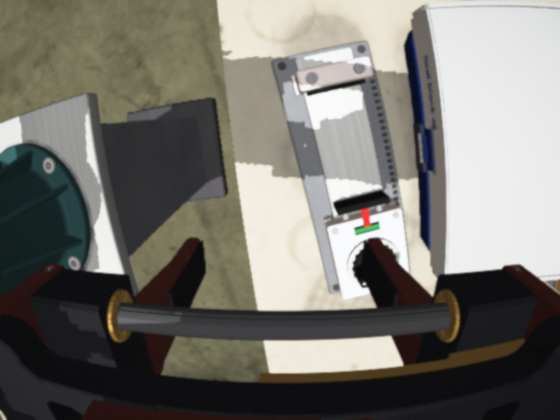

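Run:
```python
from h import *
p=cv2.imread('pics/w1.png'); i=np.load('pics/w1_info.npy',allow_pickle=True).item(); d=np.load('pics/w1.npy')
C=cloud(i,d,True); print(i['eye'])
cv2.imwrite('pics/w1z.png',cv2.resize(p[30:310,260:420],None,fx=2.1*1,fy=2.1,interpolation=cv2.INTER_CUBIC))
Z=C[...,2]
reg=np.zeros((420,560),bool); reg[35:310,265:412]=True
def rect(m,name):
    q=C[m&reg]; r=cv2.minAreaRect((q[:,:2]*1000).astype(np.float32)); print(name,len(q),np.round(r[0],1),np.round(r[1],1),round(r[2],2),np.median(q[:,2]).round(4))
    return q
vv=C[340:341,:]
for u,v in [(340,150),(345,170),(300,150),(320,75),(350,250),(350,215),(372,270),(240,200),(340,120)]: print(u,v,C[v,u].round(4))
base=(Z>.006)&(Z<.018); n,l,st,_=cv2.connectedComponentsWithStats((((Z>.006)&(Z<.12))&reg).astype(np.uint8))
k=1+st[1:,4].argmax(); rect(l==k,'whole'); 
bed=(Z>.020)&(Z<.029)&(l==k); rect(bed,'bed')
stop=(Z>.060)&(Z<.072)&(l==k)&(np.mgrid[0:420,0:560][0]<110); rect(stop,'stop')
car=(Z>.060)&(Z<.072)&(l==k)&(np.mgrid[0:420,0:560][0]>200); rect(car,'carr')
# side lines via base
bb=base&(l==k); rect(bb,'base')
v=np.uint8(np.clip(Z*2500,0,255)); cv2.imwrite('pics/w1h.png',cv2.resize(v[30:310,260:420],None,fx=2,fy=2))
```

```text
[0.40435903 0.0880376  0.38419123]
340 150 [0.4638 0.0428 0.0235]
345 170 [0.4679 0.0196 0.0241]
300 150 [0.4195 0.0454 0.0111]
320 75 [0.4438 0.1236 0.0654]
350 250 [ 0.465  -0.0683  0.0488]
350 215 [ 0.4695 -0.0319  0.0322]
372 270 [0.4405 0.0107 0.2447]
240 200 [ 0.204  -0.22   -0.8302]
340 120 [0.4665 0.0764 0.0233]
whole 21386 [476.5  10.9] [117.  304.9] 8.72 0.0236
bed 6850 [475.7  14.3] [ 87.6 282.6] 8.4 0.0237
stop 1637 [458.9 124.8] [75.4 22.6] 8.72 0.0656
carr 164 [486.5 -77.4] [53.9 32.9] 27.13 0.0633
base 7455 [476.5  10.9] [117.  304.9] 8.72 0.0116
```

View pics/w1z.png

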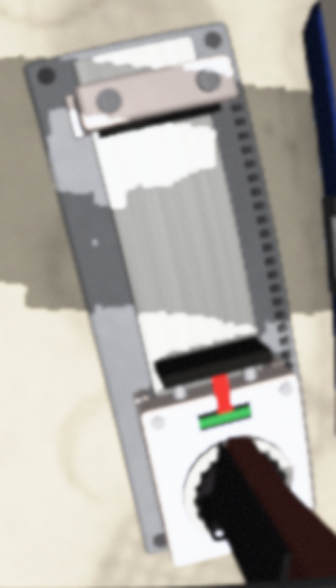

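View pics/w1h.png

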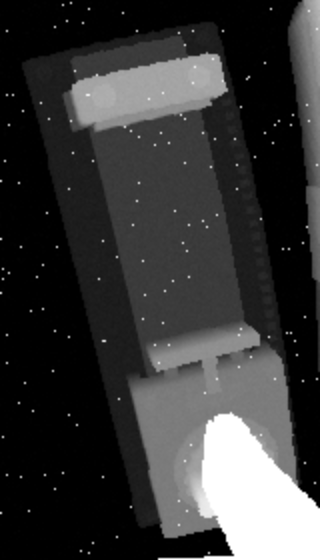

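```bash
python3 - <<'E'
from h import *
i=np.load('pics/w1_info.npy',allow_pickle=True).item(); d=np.load('pics/w1.npy')
C=cloud(i,d,True)[30:310,260:420].reshape(-1,3)
th=np.radians(8.72); o=np.array([.4765,.0109,0]); L=R.from_euler('z',-th).apply(C-o)
def pr(n,m): 
    q=L[m]*1000; print(n,len(q),np.percentile(q,[1,5,50,95,99],axis=0).round(1).tolist())
x,y,z=L.T
pr('stop',(abs(x)<.05)&(y>.09)&(y<.14)&(z>.060)&(z<.075))
pr('stopface',(abs(x)<.03)&(y>.09)&(y<.14)&(z>.030)&(z<.055))
pr('plate top',(abs(x)<.035)&(y>-.06)&(y<.0)&(z>.053)&(z<.063))
pr('bed',(abs(x)<.05)&(y>-.0)&(y<.09)&(z>.020)&(z<.028))
for a in np.arange(-.06,.0,.004):
    m=(abs(x)<.02)&(y>a)&(y<a+.004); print(round(a,3),m.sum(),(np.median(z[m])*1000).round(1))
pr('carr',(abs(x)<.05)&(y>-.2)&(y<-.03)&(z>.045)&(z<.052))
# box from top cam again:
E
python3 -m pendant '[{"slide":[0.02,0.24,0],"rot":[0,0,5.7],"jaw":1},{"slide":[0.02,0.24,0],"rot":[0,0,5.7],"jaw":1},{"slide":[0.02,0.24,0],"rot":[0,0,5.7],"jaw":1},{"slide":[0.02,0.24,0],"rot":[0,0,5.7],"jaw":1},{"slide":[0.02,0.24,0],"rot":[0,0,5.7],"jaw":1},{"slide":[0.02,0.24,0],"rot":[0,0,5.7],"jaw":1}]'
python3 snap.py wrist w2
```

```text
stop 1637 [[-37.1, 104.5, 62.2], [-34.1, 105.4, 63.5], [-1.4, 115.1, 65.6], [32.8, 125.0, 69.4], [36.2, 126.2, 70.1]]
stopface 58 [[-29.7, 99.9, 30.4], [-28.4, 100.1, 31.1], [-1.0, 100.6, 45.9], [22.7, 104.3, 54.8], [27.4, 104.9, 54.9]]
plate top 553 [[-29.3, -49.3, 53.5], [-26.2, -45.5, 54.0], [-0.4, -25.7, 56.9], [25.0, -21.4, 58.5], [28.5, -21.0, 58.9]]
bed 4411 [[-31.6, 0.9, 21.7], [-29.1, 4.7, 22.3], [-0.9, 46.0, 23.7], [28.4, 85.6, 24.9], [31.1, 89.1, 25.4]]
-0.06 110 50.3
-0.056 113 50.4
-0.052 115 50.1
-0.048 122 49.9
-0.044 273 42.5
-0.04 48 41.7
-0.036 31 54.5
-0.032 42 56.7
-0.028 130 57.5
-0.024 445 44.3
-0.02 112 23.6
-0.016 112 23.6
-0.012 116 23.7
-0.008 110 23.6
-0.004 117 23.6
carr 3026 [[-43.7, -138.5, 45.9], [-42.0, -132.1, 47.8], [-13.6, -65.3, 49.6], [40.0, -42.9, 51.0], [42.6, -41.6, 51.6]]
time: 2.4
ee_pos: [0.4166, 0.2552, 0.4046]
ee_rot: [0.92, 1.369, -0.916]
ft_force: [0.6, -0.7, 0.9]
gripper_width: 0.0877
2.4 [0.4166 0.2552 0.4046] [0.41 0.2  1.74 0.   1.2  0.02] jaw yaw 22.3
```

View pics/w2.png

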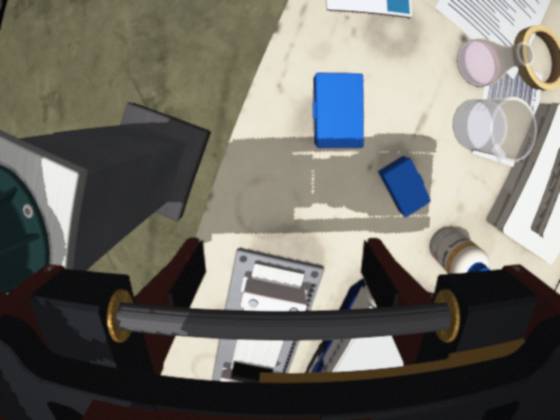

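```bash
cat > box.py <<'E'
import sys
from h import *
t=sys.argv[1]
p=cv2.imread(f'pics/{t}.png'); i=np.load(f'pics/{t}_info.npy',allow_pickle=True).item(); d=np.load(f'pics/{t}.npy')
C=cloud(i,d,t[0]=='w'); hsv=cv2.cvtColor(p,cv2.COLOR_BGR2HSV)
m=((hsv[...,0]>100)&(hsv[...,0]<128)&(hsv[...,1]>150)).astype(np.uint8)
n,l,st,ce=cv2.connectedComponentsWithStats(m)
for k in range(1,n):
    if st[k,4]>300:
        P=C[l==k]; zm=np.percentile(P[:,2],80); q=P[(abs(P[:,2]-zm)<.004)]
        print(ce[k].round(),st[k],zm.round(4),[np.round(a,2) for a in cv2.minAreaRect((q[:,:2]*1000).astype(np.float32))],
         [np.round(a,2) for a in cv2.minAreaRect((P[P[:,2]>.004][:,:2]*1000).astype(np.float32))])
E
python3 box.py w2
```

```text
[338. 110.] [ 314   73   49   74 3500] 0.0367 [array([441.17, 355.34]), array([52.64, 79.37]), np.float64(23.59)] [array([425.67, 348.57]), array([86.48, 79.37]), np.float64(23.59)]
[405. 185.] [ 380  157   49   59 1686] 0.0279 [array([555.84, 308.87]), array([40.91, 61.3 ]), np.float64(54.34)] [array([491.79, 326.16]), array([ 54.15, 199.88]), np.float64(74.81)]
```

```bash
python3 -m pendant '[{"slide":[0.0245,0.099,-0.05],"rot":[0,0,0.26],"jaw":1},{"slide":[0.0245,0.099,-0.1],"rot":[0,0,0.26],"jaw":1},{"slide":[0.0245,0.099,-0.1],"rot":[0,0,0.26],"jaw":1},{"slide":[0.0245,0.099,-0.1],"rot":[0,0,0.26],"jaw":1},{"slide":[0.0245,0.099,-0.14],"rot":[0,0,0.26],"jaw":1},{"slide":[0.0245,0.099,-0.15],"rot":[0,0,0.26],"jaw":1}]'
python3 snap.py wrist w3
```

```text
time: 3.05
ee_pos: [0.4398, 0.3479, 0.2529]
ee_rot: [0.9, 1.377, -0.908]
ft_force: [-0.5, -0.2, -0.1]
gripper_width: 0.0879
3.05 [0.4398 0.3479 0.2529] [ 0.55  0.48  1.75 -0.    0.91  0.14] jaw yaw 23.38
```

View pics/w3.png

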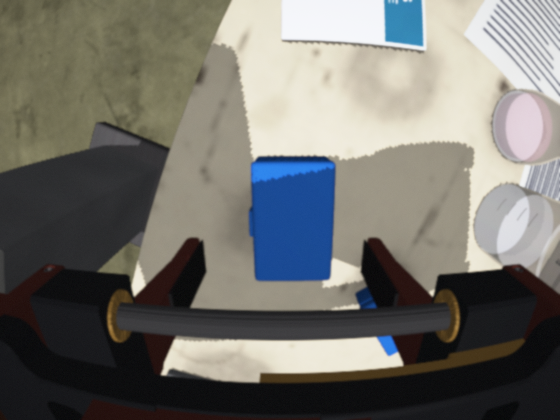

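```bash
python3 box.py w3; python3 -c "
from workcell import *
s=observe();print(s['time'],s['ee_pos'])"
```

```text
[403.  22.] [ 386    0   36   45 1194] 0.0086 [array([458.74, 519.67]), array([28.38, 35.83]), np.float64(22.79)] [array([434.4, 481.9]), array([131.1 ,  37.11]), np.float64(53.24)]
[292. 217.] [ 249  157   86  123 9697] 0.0366 [array([441.3 , 356.37]), array([53.69, 81.09]), np.float64(23.5)] [array([435.39, 369.45]), array([ 54.1 , 109.79]), np.float64(23.5)]
3.1 [0.43970858 0.34791127 0.25265329]
```

```bash
python3 -m pendant '[{"slide":[0.0,0.004,-0.03],"rot":[0,0,0],"jaw":1},{"slide":[0.0,0.004,-0.055],"rot":[0,0,0],"jaw":1},{"slide":[0.0,0.004,-0.063],"rot":[0,0,0],"jaw":1},{"slide":[0.0,0.004,-0.063],"rot":[0,0,0],"jaw":1},{"slide":[0.0,0.004,-0.063],"rot":[0,0,0],"jaw":1}]'
```

```text
time: 3.6
ee_pos: [0.4415, 0.3541, 0.1933]
ee_rot: [0.904, 1.375, -0.902]
ft_force: [1.0, 0.6, 0.0]
gripper_width: 0.0879
```

```bash
python3 -m pendant '[{"slide":[0,0.001,-0.004],"rot":[0,0,0],"jaw":1},{"slide":[0,0.001,-0.004],"rot":[0,0,0],"jaw":-1},{"slide":[0,0.001,-0.004],"rot":[0,0,0],"jaw":-1},{"slide":[0,0.001,-0.004],"rot":[0,0,0],"jaw":-1},{"slide":[0,0.001,-0.004],"rot":[0,0,0],"jaw":-1},{"slide":[0,0.001,-0.004],"rot":[0,0,0],"jaw":-1},{"slide":[0,0.001,-0.004],"rot":[0,0,0],"jaw":-1}]' 20
```

```text
time: 4.3
ee_pos: [0.4409, 0.3553, 0.1877]
ee_rot: [0.903, 1.376, -0.902]
ft_force: [0.9, 0.0, 1.4]
gripper_width: 0.053
```

```bash
python3 - <<'E'
from h import *
for t in ('top0','w1'):
    i=np.load(f'pics/{t}_info.npy',allow_pickle=True).item(); d=np.load(f'pics/{t}.npy'); C=cloud(i,d,t[0]=='w').reshape(-1,3); x,y,z=C.T
    for a in np.arange(.52,.62,.01):
        for y0 in (-.1,-.02,.06):
            m=(x>a)&(x<a+.01)&(y>y0)&(y<y0+.08)&(d.ravel()>0)&(z<.2)
            print(t,round(a,2),y0,m.sum(),(np.percentile(z[m],[5,50,95])*1000).round() if m.sum()>3 else '')
E
python3 -m pendant '[{"slide":[0,0,0.03],"rot":[0,0,0],"jaw":-1},{"slide":[0,0,0.08],"rot":[0,0,0],"jaw":-1},{"slide":[0,0,0.12],"rot":[0,0,0],"jaw":-1},{"slide":[0,-0.02,0.13],"rot":[0,0,0],"jaw":-1},{"slide":[0,-0.04,0.13],"rot":[0,0,0],"jaw":-1}]'
```

```text
top0 0.52 -0.1 39 [17. 51. 56.]
top0 0.52 -0.02 52 [ 8. 14. 19.]
top0 0.52 0.06 33 [-5.  3. 18.]
top0 0.53 -0.1 20 [13. 48. 53.]
top0 0.53 -0.02 33 [-2.  5. 18.]
top0 0.53 0.06 47 [-5.  1.  6.]
top0 0.54 -0.1 27 [-3. 10. 17.]
top0 0.54 -0.02 49 [-4.  1.  7.]
top0 0.54 0.06 54 [-6.  1. 90.]
top0 0.55 -0.1 82 [-5.  2. 98.]
top0 0.55 -0.02 163 [ -4.  62. 103.]
top0 0.55 0.06 171 [ -3.  62. 106.]
top0 0.56 -0.1 146 [ -1.  77. 106.]
top0 0.56 -0.02 68 [ -2. 103. 111.]
top0 0.56 0.06 64 [ 98. 105. 110.]
top0 0.57 -0.1 65 [ -0. 106. 113.]
top0 0.57 -0.02 60 [101. 108. 115.]
top0 0.57 0.06 61 [102. 109. 115.]
top0 0.58 -0.1 56 [104. 110. 115.]
top0 0.58 -0.02 59 [106. 110. 115.]
top0 0.58 0.06 56 [107. 113. 118.]
top0 0.59 -0.1 60 [105. 113. 120.]
top0 0.59 -0.02 58 [108. 115. 120.]
top0 0.59 0.06 59 [109. 116. 123.]
top0 0.6 -0.1 60 [110. 116. 122.]
top0 0.6 -0.02 59 [111. 119. 124.]
top0 0.6 0.06 59 [114. 120. 127.]
top0 0.61 -0.1 61 [115. 121. 126.]
top0 0.61 -0.02 59 [116. 123. 128.]
top0 0.61 0.06 60 [117. 123. 130.]
w1 0.52 -0.1 430 [19. 50. 51.]
w1 0.52 -0.02 493 [10. 12. 16.]
w1 0.52
[... 352 characters left out ...]
6 -0.02 1085 [ -1. 102. 104.]
w1 0.56 0.06 955 [ -1. 104. 106.]
w1 0.57 -0.1 617 [ -1. 104. 107.]
w1 0.57 -0.02 806 [104. 106. 108.]
w1 0.57 0.06 894 [105. 107. 110.]
w1 0.58 -0.1 538 [106. 108. 110.]
w1 0.58 -0.02 802 [107. 110. 112.]
w1 0.58 0.06 885 [109. 111. 114.]
w1 0.59 -0.1 522 [109. 112. 114.]
w1 0.59 -0.02 772 [111. 113. 115.]
w1 0.59 0.06 843 [112. 115. 117.]
w1 0.6 -0.1 513 [113. 115. 118.]
w1 0.6 -0.02 763 [114. 117. 119.]
w1 0.6 0.06 862 [116. 118. 121.]
w1 0.61 -0.1 494 [117. 119. 122.]
w1 0.61 -0.02 771 [118. 120. 123.]
w1 0.61 0.06 816 [120. 122. 125.]
time: 4.8
ee_pos: [0.4414, 0.3156, 0.3201]
ee_rot: [0.905, 1.374, -0.898]
ft_force: [-0.6, -1.1, -1.1]
gripper_width: 0.0529
```

```bash
python3 -m pendant '[{"slide":[0.004,-0.04,0],"rot":[0,0,-1],"jaw":-1},{"slide":[0.009,-0.088,0],"rot":[0,0,-2],"jaw":-1},{"slide":[0.013,-0.136,0],"rot":[0,0,-2.9],"jaw":-1},{"slide":[0.018,-0.184,0],"rot":[0,0,-2.9],"jaw":-1},{"slide":[0.022,-0.23,0],"rot":[0,0,-2.9],"jaw":-1},{"slide":[0.0246,-0.264,0],"rot":[0,0,-2.9],"jaw":-1},{"slide":[0.0246,-0.264,0],"rot":[0,0,-2.9],"jaw":-1},{"slide":[0.0246,-0.264,-0.03],"rot":[0,0,-2.9],"jaw":-1}]'
python3 snap.py wrist w4; python3 snap.py scene s4; python3 -c "
import cv2;s=cv2.imread('pics/s4.png');cv2.imwrite('pics/s4z.png',cv2.resize(s[140:300,220:360],None,fx=3.6,fy=3.6,interpolation=2))"
```

```text
time: 5.6
ee_pos: [0.4673, 0.0504, 0.2899]
ee_rot: [1.098, 1.272, -1.09]
ft_force: [0.3, 0.8, -2.1]
gripper_width: 0.0529
5.6 [0.4673 0.0504 0.2899] [-0.04  0.32  1.92  0.    0.89 -0.19] jaw yaw 8.8
5.65 [0.4645 0.0511 0.2846] [-0.04  0.33  1.93  0.    0.89 -0.19] jaw yaw 8.86
```

View pics/w4.png

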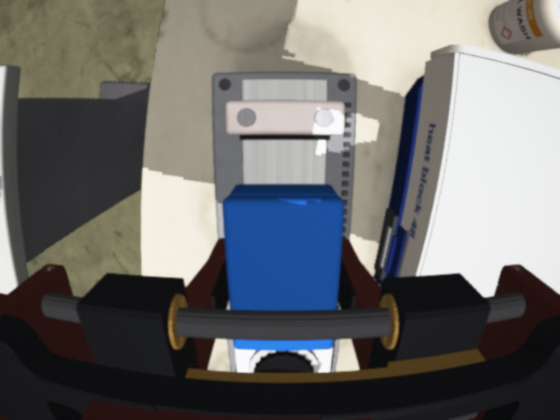

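View pics/s4z.png

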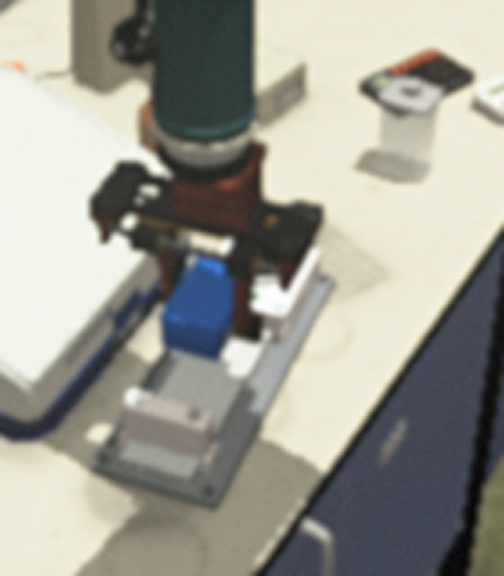

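```bash
python3 - <<'E'
from h import *
p=cv2.imread('pics/w4.png');i=np.load('pics/w4_info.npy',allow_pickle=True).item(); d=np.load('pics/w4.npy'); C=cloud(i,d,True)
L=R.from_euler('z',-np.radians(8.72)).apply((C-[.4765,.0109,0]).reshape(-1,3)).reshape(C.shape)*1000
hsv=cv2.cvtColor(p,cv2.COLOR_BGR2HSV); m=(hsv[...,0]>105)&(hsv[...,0]<125)&(hsv[...,1]>150); m[:,:215]=0;m[:,350:]=0;m[:180]=0
q=L[m]; print(np.percentile(q,[1,3,50,97,99],axis=0).round(1))
w=L[104:132,235:340].reshape(-1,3); w=w[w[:,2]>60]; print('stop',np.percentile(w,[1,3,97,99],axis=0).round(1))
E
python3 -m pendant '[{"slide":[0,0,-0.04],"rot":[0,0,0],"jaw":-1},{"slide":[0,0,-0.06],"rot":[0,0,0],"jaw":-1},{"slide":[0,0,-0.066],"rot":[0,0,0],"jaw":-1},{"slide":[0,0,-0.066],"rot":[0,0,0],"jaw":-1},{"slide":[0,0,-0.066],"rot":[0,0,0],"jaw":-1}]'
```

```text
[[-26.8   2.3 113.5]
 [-25.4   4.5 119.9]
 [ -1.4  58.9 138.2]
 [ 22.8  81.8 139.5]
 [ 24.3  82.1 200.7]]
stop [[-30.5 106.5  64.1]
 [-29.2 106.8  64.4]
 [ 32.2 123.4  69.8]
 [ 33.6 123.7  70.3]]
time: 6.2
ee_pos: [0.4659, 0.0517, 0.2226]
ee_rot: [1.093, 1.279, -1.092]
ft_force: [0.6, 0.8, -1.7]
gripper_width: 0.0532
```

```bash
python3 -m pendant '[{"slide":[0,0,-0.006],"rot":[0,0,0],"jaw":-1},{"slide":[0,0,-0.008],"rot":[0,0,0],"jaw":-1},{"slide":[0,0,-0.009],"rot":[0,0,0],"jaw":-1},{"slide":[0,0,-0.009],"rot":[0,0,0],"jaw":-1}]'
```

```text
time: 6.6
ee_pos: [0.4654, 0.0512, 0.2127]
ee_rot: [1.093, 1.279, -1.093]
ft_force: [0.4, -0.1, -0.6]
gripper_width: 0.0526
```

```bash
python3 -m pendant '[{"slide":[0,0,-0.001],"rot":[0,0,0],"jaw":-1},{"slide":[0,0,-0.001],"rot":[0,0,0],"jaw":-1},{"slide":[0,0,-0.001],"rot":[0,0,0],"jaw":-1}]'; python3 -m pendant '[{"slide":[0,0,-0.001],"rot":[0,0,0],"jaw":-1},{"slide":[0,0,-0.001],"rot":[0,0,0],"jaw":-1}]'
```

```text
time: 6.9
ee_pos: [0.4655, 0.0512, 0.2117]
ee_rot: [1.093, 1.279, -1.093]
ft_force: [-0.3, -0.5, 0.0]
gripper_width: 0.053
time: 7.1
ee_pos: [0.4654, 0.0512, 0.2117]
ee_rot: [1.093, 1.279, -1.093]
ft_force: [-3.7, -0.0, 15.2]
gripper_width: 0.0529
```

```bash
python3 -m pendant '[{"slide":[0,0,0.001],"rot":[0,0,0],"jaw":-1},{"slide":[0,0,0.001],"rot":[0,0,0],"jaw":-0.2},{"slide":[0,0,0.001],"rot":[0,0,0],"jaw":1},{"slide":[0,0,0.001],"rot":[0,0,0],"jaw":1},{"slide":[0,0,0.001],"rot":[0,0,0],"jaw":1},{"slide":[0,0,0.001],"rot":[0,0,0],"jaw":1}]';  python3 -m pendant '[{"slide":[0,0,0.03],"rot":[0,0,0],"jaw":1},{"slide":[0,0,0.08],"rot":[0,0,0],"jaw":1},{"slide":[0,0,0.13],"rot":[0,0,0],"jaw":1},{"slide":[0,-0.03,0.16],"rot":[0,0,0],"jaw":1},{"slide":[0,-0.08,0.16],"rot":[0,0,0],"jaw":1},{"slide":[0,-0.12,0.16],"rot":[0,0,0],"jaw":1},{"slide":[0,-0.12,0.16],"rot":[0,0,0],"jaw":1}]'; python3 snap.py wrist w5;python3 snap.py wrist w6
```

```text
time: 7.7
ee_pos: [0.4654, 0.0512, 0.2115]
ee_rot: [1.093, 1.279, -1.093]
ft_force: [0.3, 0.7, 0.2]
gripper_width: 0.0811
time: 8.4
ee_pos: [0.4658, -0.0725, 0.3723]
ee_rot: [1.095, 1.274, -1.096]
ft_force: [0.4, 0.9, 0.5]
gripper_width: 0.0878
8.4 [ 0.4658 -0.0725  0.3723] [-0.3   0.21  1.82 -0.    1.11 -0.45] jaw yaw 8.74
8.45 [ 0.4654 -0.0706  0.3718] [-0.3   0.21  1.82 -0.    1.11 -0.45] jaw yaw 8.74
```

View pics/w6.png

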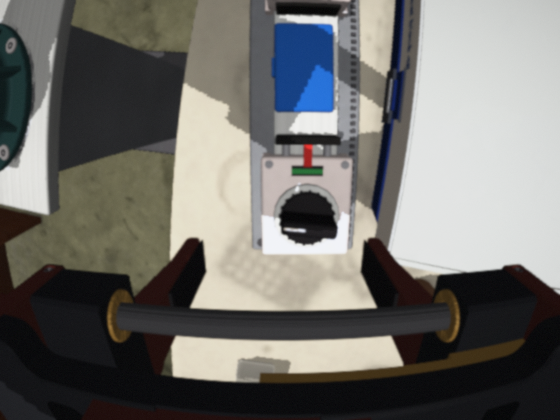

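```bash
cat > clampm.py <<'E'
import sys
from h import *
t=sys.argv[1]
i=np.load(f'pics/{t}_info.npy',allow_pickle=True).item(); d=np.load(f'pics/{t}.npy'); C=cloud(i,d,t[0]=='w')
p=cv2.imread(f'pics/{t}.png')
L=(R.from_euler('z',-np.radians(8.72)).apply((C-[.4765,.0109,0]).reshape(-1,3))*1000)
x,y,z=L.T; ok=d.ravel()>0
def pr(n,m):
    m=m&ok; q=L[m]
    if len(q)<5: print(n,'none');return
    r=cv2.minAreaRect(q[:,:2].astype(np.float32)); print(n,len(q),'c',np.round(r[0],1),'sz',np.round(r[1],1),'ang',round(r[2],2),'z',np.median(q[:,2]).round(1),'p1',np.percentile(q,2,axis=0).round(1),'p99',np.percentile(q,98,axis=0).round(1))
pr('knobbar',(abs(x)<60)&(y<-20)&(y>-200)&(z>82)&(z<102))
pr('disc',(abs(x)<60)&(y<-20)&(y>-200)&(z>57)&(z<102))
pr('carr',(abs(x)<50)&(y<-30)&(y>-200)&(z>46)&(z<54))
hsv=cv2.cvtColor(p,cv2.COLOR_BGR2HSV).reshape(-1,3)
b=(hsv[:,0]>105)&(hsv[:,0]<125)&(hsv[:,1]>150)
pr('box top',(abs(x)<60)&(y>-30)&(y<110)&(z>55)&(z<66)&b)
pr('plate',(abs(x)<35)&(y>-60)&(y<40)&(z>52)&(z<62)&~b&(hsv[:,2]<70))
g=(hsv[:,0]>45)&(hsv[:,0]<85)&(hsv[:,1]>110)
pr('green',(abs(x)<40)&(y>-110)&(y<20)&(z>45)&(z<60)&g)
rd=((hsv[:,0]<8)|(hsv[:,0]>172))&(hsv[:,1]>150)
pr('red',(abs(x)<40)&(y>-110)&(y<20)&(z>45)&(z<65)&rd)
E
python3 clampm.py w6
python3 -c "
import cv2;s=cv2.imread('pics/w6.png');cv2.imwrite('pics/w6z.png',cv2.resize(s[0:260,240:380],None,fx=2.3*1,fy=2.3,interpolation=2))"
```

```text
knobbar 1032 c [ -0.1 -98.3] sz [14.5 48.5] ang 84.68 z 93.1 p1 [ -23.4 -105.3   83.1] p99 [ 22.7 -90.   94.9]
disc 2931 c [  0.5 -74. ] sz [ 58.2 104.6] ang 0.37 z 64.3 p1 [ -24.4 -121.4   57.2] p99 [ 23.7 -22.8  94.5]
carr 5237 c [  0.2 -86. ] sz [111.4  88. ] ang 89.86 z 49.6 p1 [ -42.6 -139.1   47.5] p99 [ 42.  -42.9  51.5]
box top 5024 c [-5.8 41. ] sz [53.6 80.6] ang 0.07 z 60.1 p1 [-29.8   2.9  58.3] p99 [19.8 79.2 61.6]
plate 537 c [  0.3 -25.1] sz [58.6  8.1] ang 0.56 z 57.5 p1 [-28.1 -28.9  52.4] p99 [ 28.  -21.3  59. ]
green 160 c [  0.  -54.8] sz [ 5.3 26.6] ang 89.88 z 50.4 p1 [-13.2 -57.3  49. ] p99 [ 13.1 -52.3  51.8]
red 172 c [ -0.2 -40.3] sz [ 6.6 22.5] ang 1.06 z 55.2 p1 [ -3.5 -51.4  50.4] p99 [  3.  -29.1  57.1]
```

View pics/w6z.png

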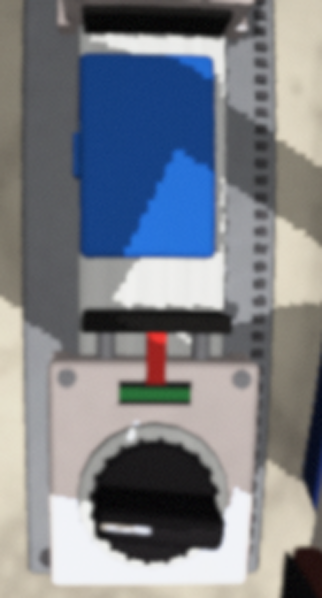

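```bash
python3 -m pendant '[{"slide":[0.013,-0.009,0],"rot":[0,0,1.6],"jaw":1},{"slide":[0.026,-0.017,0],"rot":[0,0,3.2],"jaw":1},{"slide":[0.026,-0.017,0],"rot":[0,0,4.8],"jaw":1},{"slide":[0.026,-0.017,0],"rot":[0,0,6.4],"jaw":1},{"slide":[0.026,-0.017,0],"rot":[0,0,8],"jaw":0.4},{"slide":[0.026,-0.017,0],"rot":[0,0,9.6],"jaw":0.4},{"slide":[0.026,-0.017,0],"rot":[0,0,11.2],"jaw":0.4},{"slide":[0.026,-0.017,0],"rot":[0,0,12.8],"jaw":0.4}]'
python3 -m pendant '[{"slide":[0,0,-0.03],"rot":[0,0,1.6],"jaw":0.1},{"slide":[0,0,-0.06],"rot":[0,0,3.2],"jaw":0.1},{"slide":[0,0,-0.07],"rot":[0,0,4.15],"jaw":0.1},{"slide":[0,0,-0.07],"rot":[0,0,4.15],"jaw":0.1},{"slide":[0,0,-0.07],"rot":[0,0,4.15],"jaw":0.1}]'
python3 snap.py wrist w7; python3 snap.py scene s7;python3 -c "
import cv2;s=cv2.imread('pics/s7.png');cv2.imwrite('pics/s7z.png',cv2.resize(s[120:290,220:360],None,fx=3.5,fy=3.5,interpolation=2))"
```

```text
time: 9.3
ee_pos: [0.4911, -0.084, 0.3711]
ee_rot: [0.228, 1.56, -0.227]
ft_force: [-0.4, 0.3, -0.6]
gripper_width: 0.0625
time: 9.8
ee_pos: [0.4915, -0.0847, 0.3016]
ee_rot: [-0.05, 1.571, 0.05]
ft_force: [0.2, 0.0, 0.1]
gripper_width: 0.0482
9.8 [ 0.4915 -0.0847  0.3016] [-0.31  0.34  1.84  0.    0.96 -1.94] jaw yaw 93.66
9.85 [ 0.4917 -0.085   0.3021] [-0.31  0.34  1.84  0.    0.96 -1.94] jaw yaw 93.66
```

View pics/w7.png

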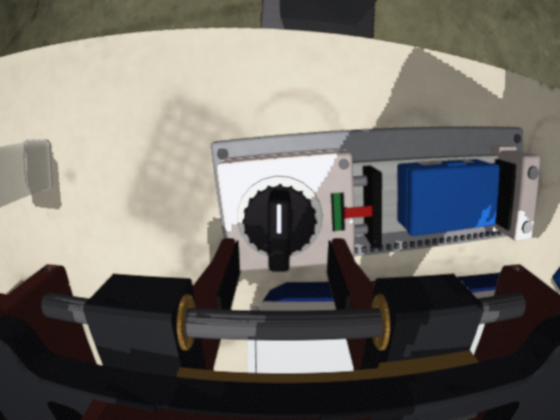

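View pics/s7z.png

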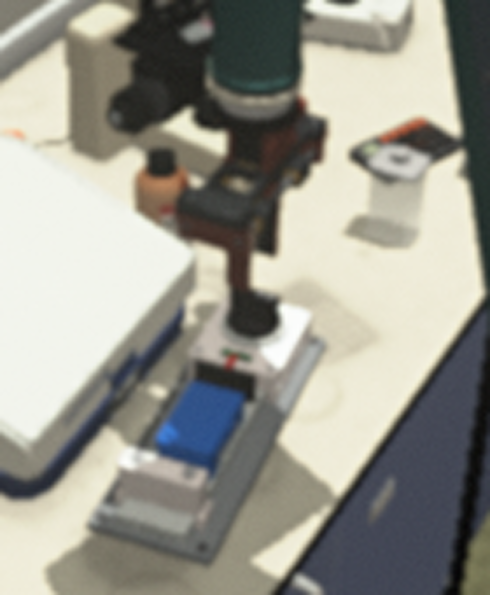

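```bash
python3 clampm.py w7 | head -1; python3 -m pendant '[{"slide":[-0.0005,-0.001,-0.025],"rot":[0,0,0],"jaw":0.1},{"slide":[-0.0005,-0.001,-0.042],"rot":[0,0,0],"jaw":0.1},{"slide":[-0.0005,-0.001,-0.05],"rot":[0,0,0],"jaw":0.1},{"slide":[-0.0005,-0.001,-0.05],"rot":[0,0,0],"jaw":0.1},{"slide":[-0.0005,-0.001,-0.05],"rot":[0,0,0],"jaw":0.1}]'
```

```text
knobbar 1598 c [ -1.1 -98.6] sz [13.4 48.4] ang 84.26 z 93.3 p1 [ -24.8 -105.8   86.1] p99 [ 21.3 -91.2  94.8]
time: 10.4
ee_pos: [0.4913, -0.0868, 0.2523]
ee_rot: [-0.051, 1.569, 0.05]
ft_force: [-0.0, -0.7, -0.0]
gripper_width: 0.0483
```

```bash
python3 -m pendant '[{"slide":[0,0,0],"rot":[0,0,0],"jaw":-1},{"slide":[0,0,0],"rot":[0,0,0],"jaw":-1},{"slide":[0,0,0],"rot":[0,0,0],"jaw":-1},{"slide":[0,0,0],"rot":[0,0,0],"jaw":-1},{"slide":[0,0,0],"rot":[0,0,0],"jaw":-1},{"slide":[0,0,0],"rot":[0,0,0],"jaw":-1}]' 50; python3 -c "
from workcell import *
s=observe();print(s['torque'],s['joint_positions'].round(2))"
```

```text
time: 11.0
ee_pos: [0.491, -0.0872, 0.2518]
ee_rot: [-0.052, 1.57, 0.05]
ft_force: [-0.9, -4.1, 1.5]
gripper_width: 0.0135
[-0.47297248  0.08173022 -0.13152377] [-0.31  0.42  1.89 -0.    0.83 -1.95]
```

```bash
python3 -m pendant '[{"slide":[-0.0002,0.0013,0],"rot":[0,0,-1],"jaw":-1},{"slide":[-0.0004,0.0026,0],"rot":[0,0,-2],"jaw":-1},{"slide":[-0.0006,0.0039,0],"rot":[0,0,-3],"jaw":-1},{"slide":[-0.0008,0.0052,0],"rot":[0,0,-4],"jaw":-1}]'; python3 snap.py wrist w8
```

```text
time: 11.4
ee_pos: [0.4902, -0.0821, 0.2518]
ee_rot: [0.224, 1.559, -0.226]
ft_force: [-1.2, -4.8, 1.7]
gripper_width: 0.0136
11.4 [ 0.4902 -0.0821  0.2518] [-0.3   0.42  1.89 -0.    0.83 -1.59] jaw yaw 73.57
```

View pics/w8.png

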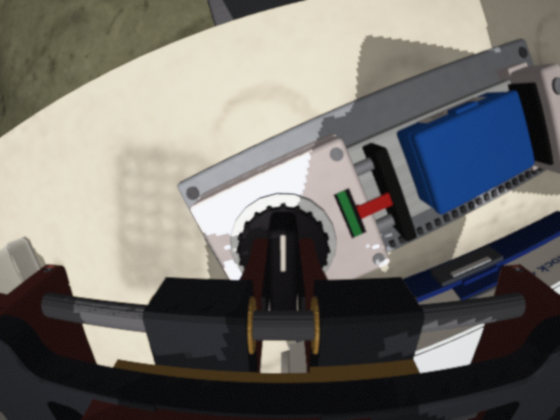

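```bash
python3 -m pendant '[{"slide":[-0.0003,0.0019,0],"rot":[0,0,-1.5],"jaw":-1},{"slide":[-0.0006,0.0039,0],"rot":[0,0,-3],"jaw":-1},{"slide":[-0.0009,0.0058,0],"rot":[0,0,-4.5],"jaw":-1},{"slide":[-0.0012,0.0078,0],"rot":[0,0,-6],"jaw":-1},{"slide":[-0.0015,0.0097,0],"rot":[0,0,-7.5],"jaw":-1},{"slide":[-0.0018,0.0116,0],"rot":[0,0,-9],"jaw":-1},{"slide":[-0.0021,0.0136,0],"rot":[0,0,-10.5],"jaw":-1},{"slide":[-0.0024,0.0155,0],"rot":[0,0,-12],"jaw":-1}]';
python3 -m pendant '[{"slide":[-0.0003,0.0019,0],"rot":[0,0,-1.5],"jaw":-1},{"slide":[-0.0006,0.0039,0],"rot":[0,0,-3],"jaw":-1},{"slide":[-0.0009,0.0058,0],"rot":[0,0,-4.5],"jaw":-1},{"slide":[-0.0012,0.0078,0],"rot":[0,0,-6],"jaw":-1},{"slide":[-0.0015,0.0097,0],"rot":[0,0,-7.5],"jaw":-1},{"slide":[-0.0018,0.0116,0],"rot":[0,0,-9],"jaw":-1}]'; python3 snap.py wrist w9; python3 clampm.py w9
```

```text
time: 12.25
ee_pos: [0.4878, -0.0667, 0.2518]
ee_rot: [1.032, 1.311, -1.034]
ft_force: [-1.7, -6.2, 4.2]
gripper_width: 0.0139
time: 12.85
ee_pos: [0.4858, -0.0551, 0.2518]
ee_rot: [1.599, 0.896, -1.601]
ft_force: [-2.1, -6.3, 4.1]
gripper_width: 0.0137
12.85 [ 0.4858 -0.0551  0.2518] [-0.25  0.41  1.91 -0.    0.83  0.3 ] jaw yaw -31.42
knobbar 3174 c [ -0.2 -62.2] sz [45.3 31.2] ang 32.82 z 93.2 p1 [-13.1 -80.5  83.8] p99 [ 18.6 -45.4 100.8]
disc 5938 c [  0.8 -61.3] sz [50.9 53.2] ang 81.0 z 86.3 p1 [-18.7 -82.6  60. ] p99 [ 24.1 -41.6  99.3]
carr 6454 c [ -0.  -69.5] sz [78.9 87.9] ang 89.98 z 49.6 p1 [ -41.1 -106.1   47.7] p99 [ 43.1 -30.5  51.2]
box top 11997 c [-4.4 51.2] sz [56.3 84.5] ang 1.57 z 60.1 p1 [-27.9  11.   57.5] p99 [22.  89.7 61.5]
plate 1568 c [ -1.8 -22.5] sz [68.5 59.8] ang 85.96 z 57.6 p1 [-27.7 -50.3  54.5] p99 [29.1  9.5 61.7]
green 485 c [ -0.  -22.7] sz [28.7  6.1] ang 0.18 z 50.3 p1 [-13.5 -25.6  49.2] p99 [ 13.6 -19.8  51.5]
red 488 c [-0.5 -8.2] sz [21.8 10. ] ang 89.74 z 55.1 p1 [ -3.5 -18.7  50.3] p99 [ 3.8  2.3 56.9]
```

View pics/w9.png

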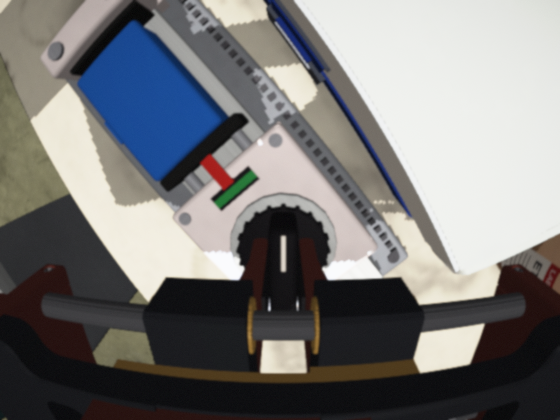

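```bash
python3 -m pendant '[{"slide":[-0.0002,0.0012,0],"rot":[0,0,-0.9],"jaw":-1},{"slide":[-0.0004,0.0023,0],"rot":[0,0,-1.8],"jaw":-1},{"slide":[-0.0005,0.0035,0],"rot":[0,0,-2.7],"jaw":-1},{"slide":[-0.0007,0.0047,0],"rot":[0,0,-3.6],"jaw":-1},{"slide":[-0.0009,0.0058,0],"rot":[0,0,-4.5],"jaw":-1}]'; python3 snap.py wrist w10; python3 clampm.py w10;python3 -c "
import cv2;s=cv2.imread('pics/w10.png');cv2.imwrite('pics/w10z.png',cv2.resize(s[0:260,0:400],None,fx=2,fy=2,interpolation=2))"
```

```text
time: 13.4
ee_pos: [0.4848, -0.0493, 0.2518]
ee_rot: [1.858, 0.606, -1.86]
ft_force: [-2.0, -6.1, 3.1]
gripper_width: 0.0139
13.4 [ 0.4848 -0.0493  0.2518] [-0.24  0.4   1.91 -0.    0.82  0.7 ] jaw yaw -53.8
knobbar 3168 c [  1.3 -56.8] sz [45.4 32.2] ang 8.42 z 93.3 p1 [-16.1 -71.1  83.5] p99 [ 22.7 -42.7 100.7]
disc 5947 c [  3.5 -57.6] sz [50.8 56.2] ang 39.58 z 86.3 p1 [-15.7 -81.2  59.7] p99 [ 24.4 -36.3  99.2]
carr 5264 c [  0.5 -66.6] sz [87.6 73.1] ang 0.03 z 49.5 p1 [ -37.3 -101.3   47.4] p99 [ 43.5 -30.7  51.5]
box top 9970 c [-3.9 58.1] sz [57.  88.6] ang 3.18 z 60.1 p1 [-27.4  16.6  56.7] p99 [22.2 96.2 61.4]
plate 1458 c [ -0.2 -21.5] sz [74.9 60.3] ang 89.26 z 57.4 p1 [-27.9 -47.6  52.9] p99 [29.4 15.2 61.6]
green 462 c [ -0.3 -16.8] sz [ 6.1 28.9] ang 89.41 z 50.5 p1 [-13.6 -19.8  49. ] p99 [ 13.6 -13.9  51.8]
red 465 c [-1.7 -2.2] sz [12.4 21.5] ang 0.74 z 55.1 p1 [ -3.8 -12.6  50.4] p99 [ 3.8  8.2 56.6]
```

View pics/w10z.png

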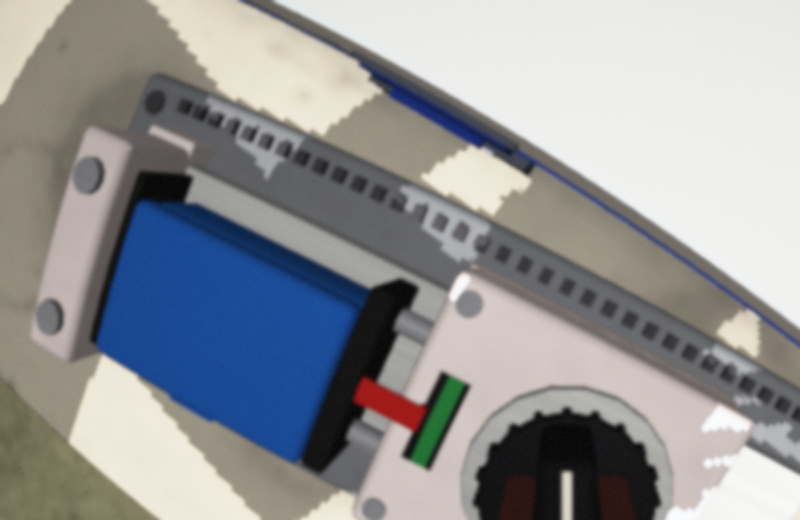

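```bash
python3 -m pendant '[{"slide":[-0.0001,0.0010,0],"rot":[0,0,-0.8],"jaw":-1},{"slide":[-0.0003,0.0021,0],"rot":[0,0,-1.6],"jaw":-1},{"slide":[-0.0005,0.0031,0],"rot":[0,0,-2.4],"jaw":-1},{"slide":[-0.0005,0.0031,0],"rot":[0,0,-2.4],"jaw":-1}]'; python3 snap.py wrist w11; python3 clampm.py w11|tail -4;python3 -c "
import cv2;s=cv2.imread('pics/w11.png');cv2.imwrite('pics/w11z.png',cv2.resize(s[0:260,0:400],None,fx=2,fy=2,interpolation=2))"
```

```text
time: 13.85
ee_pos: [0.4843, -0.0461, 0.2518]
ee_rot: [1.987, 0.426, -1.988]
ft_force: [-1.9, -6.2, 3.9]
gripper_width: 0.014
13.85 [ 0.4843 -0.0461  0.2518] [-0.24  0.4   1.92 -0.    0.82  0.91] jaw yaw -65.75
box top 9047 c [-3.9 59.3] sz [56.4 88.5] ang 2.64 z 60.1 p1 [-27.5  17.7  56.8] p99 [22.2 97.2 61.4]
plate 1394 c [ -0.6 -20.9] sz [76.4 59.6] ang 88.77 z 57.5 p1 [-27.7 -49.9  52.8] p99 [29.3 16.4 61.7]
green 422 c [ -0.  -13.6] sz [29.   6.3] ang 0.02 z 50.4 p1 [-13.8 -16.5  49. ] p99 [ 13.6 -10.6  51.5]
red 447 c [-1.4 -1. ] sz [12.6 21.1] ang 1.23 z 55.2 p1 [ -4.2 -10.8  52.1] p99 [ 4.   9.4 56.8]
```

View pics/w11z.png

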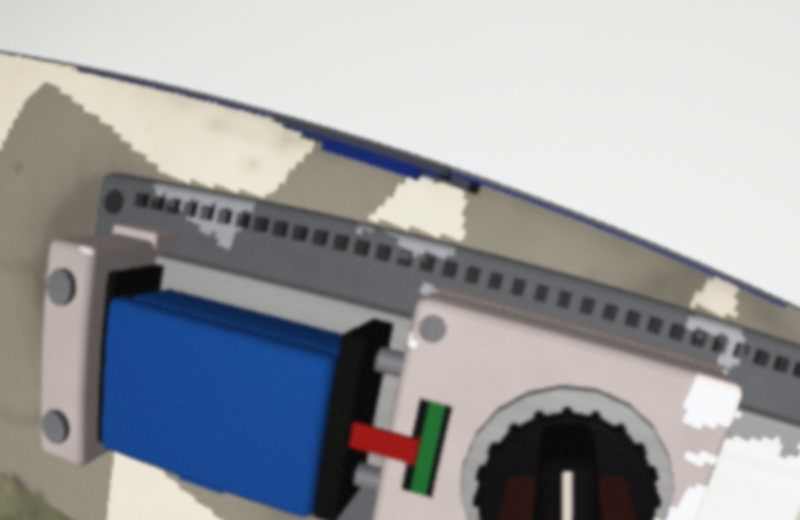

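```bash
python3 -m pendant '[{"slide":[-0.0001,0.0010,0],"rot":[0,0,-0.8],"jaw":-1},{"slide":[-0.0003,0.0021,0],"rot":[0,0,-1.6],"jaw":-1},{"slide":[-0.0005,0.0031,0],"rot":[0,0,-2.4],"jaw":-1},{"slide":[-0.0005,0.0031,0],"rot":[0,0,-2.4],"jaw":-1},{"slide":[-0.0005,0.0031,0],"rot":[0,0,-2.4],"jaw":-1}]'; python3 snap.py wrist w12; python3 clampm.py w12|tail -4;python3 -c "
import cv2;s=cv2.imread('pics/w12.png');cv2.imwrite('pics/w12z.png',cv2.resize(s[60:320,0:400],None,fx=2,fy=2,interpolation=2))"
```

```text
time: 14.4
ee_pos: [0.4838, -0.043, 0.2518]
ee_rot: [2.107, 0.227, -2.108]
ft_force: [-2.8, -6.3, 4.4]
gripper_width: 0.0139
14.4 [ 0.4838 -0.043   0.2518] [-0.23  0.4   1.92 -0.    0.82  1.13] jaw yaw -77.67
box top 8245 c [-3.7 59.2] sz [58.  89.2] ang 3.93 z 60.1 p1 [-27.5  17.6  56.7] p99 [22.2 97.  61.4]
plate 1304 c [ -0.5 -20.2] sz [76.8 58. ] ang 87.18 z 57.5 p1 [-24.3 -51.7  52.7] p99 [29.4 16.3 61.7]
green 335 c [ -0.4 -10.3] sz [ 6.2 29.1] ang 89.65 z 50.4 p1 [-14.  -13.3  49.1] p99 [13.7 -7.3 51.4]
red 439 c [-1.9 -0.9] sz [12.7 21. ] ang 0.73 z 55.1 p1 [ -4.4 -10.9  50.9] p99 [ 4.   9.4 56.4]
```

View pics/w12z.png

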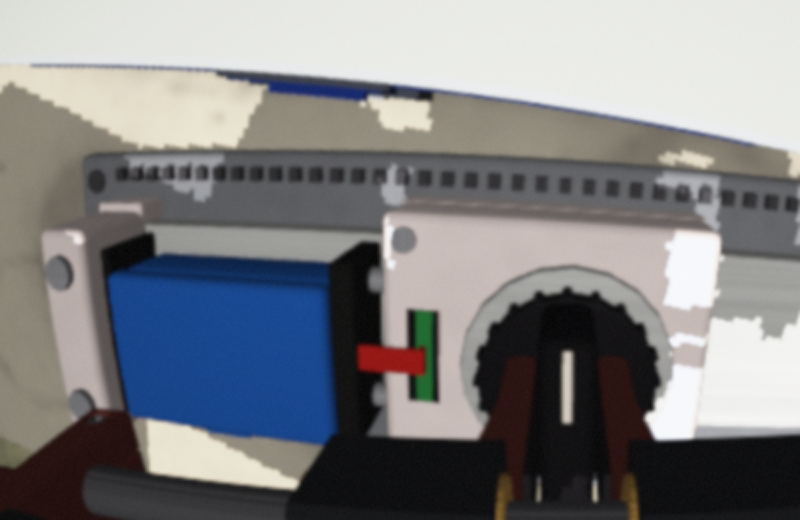

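```bash
python3 -m pendant '[{"slide":[0,0,0],"rot":[0,0,0],"jaw":0},{"slide":[0,0,0],"rot":[0,0,0],"jaw":0},{"slide":[0,0,0],"rot":[0,0,0],"jaw":0},{"slide":[0,0,0],"rot":[0,0,0],"jaw":0},{"slide":[0,0,0.03],"rot":[0,0,0],"jaw":0},{"slide":[0,0,0.08],"rot":[0,0,0],"jaw":0},{"slide":[0,0,0.12],"rot":[0,0,0],"jaw":0},{"slide":[0,0,0.12],"rot":[0,0,0],"jaw":0}]'
python3 -m pendant '[{"slide":[0,-0.04,0.01],"rot":[0,0,1.6],"jaw":0},{"slide":[0,-0.08,0.01],"rot":[0,0,3.2],"jaw":0},{"slide":[0,-0.08,0.01],"rot":[0,0,4.8],"jaw":0},{"slide":[0,-0.08,0.01],"rot":[0,0,6.4],"jaw":0},{"slide":[0,-0.08,0.01],"rot":[0,0,8.0],"jaw":0},{"slide":[0,-0.08,0.01],"rot":[0,0,9.6],"jaw":0},{"slide":[0,-0.08,0.01],"rot":[0,0,11.2],"jaw":0},{"slide":[0,-0.08,0.01],"rot":[0,0,12.8],"jaw":0}]'
python3 snap.py wrist w13; python3 snap.py top t13; python3 snap.py wrist w14; python3 clampm.py w14;python3 -c "
import cv2;s=cv2.imread('pics/w14.png');cv2.imwrite('pics/w14z.png',cv2.resize(s[0:260,160:460],None,fx=2.2,fy=2.2,interpolation=2))"
```

```text
time: 15.25
ee_pos: [0.4861, -0.0427, 0.3768]
ee_rot: [2.118, 0.223, -2.097]
ft_force: [0.3, 0.3, 0.4]
gripper_width: 0.0439
time: 16.05
ee_pos: [0.4837, -0.1223, 0.3806]
ee_rot: [1.38, 1.091, -1.381]
ft_force: [-0.3, -0.1, -0.2]
gripper_width: 0.044
16.05 [ 0.4837 -0.1223  0.3806] [-0.39  0.24  1.75  0.    1.15 -0.15] jaw yaw -13.44
16.1 [ 0.4837 -0.1223  0.3806] [-0.39  0.24  1.75  0.    1.15 -0.16] jaw yaw -13.05
16.15 [ 0.4837 -0.1223  0.3807] [-0.39  0.24  1.75  0.    1.15 -0.15] jaw yaw -13.7
knobbar 973 c [ -0.2 -54. ] sz [48.5 14.3] ang 2.75 z 93.3 p1 [-22.8 -60.9  90.7] p99 [ 22.6 -47.   95.1]
disc 2614 c [  0.8 -54.2] sz [59.3 55.6] ang 69.76 z 64.1 p1 [-22.5 -77.3  61.8] p99 [ 22.6 -30.4  94.7]
carr 3064 c [ -0.3 -63.7] sz [88.8 67.3] ang 0.01 z 49.5 p1 [-42.9 -96.2  47.5] p99 [ 42.9 -31.3  51.2]
box top 2898 c [-5.4 49.7] sz [67.  54.3] ang 89.92 z 60.1 p1 [-29.2  17.5  57.3] p99 [20.1 75.9 61.7]
plate 551 c [  0.6 -21.2] sz [59.9 78. ] ang 1.41 z 57.4 p1 [-28.9 -33.   52.5] p99 [28.2 16.4 61.5]
green 129 c [ -0.  -10.5] sz [27.   6.2] ang 0.87 z 50.3 p1 [-13.2 -13.   48.8] p99 [13.1 -7.5 52. ]
red 180 c [-0.9 -0.4] sz [21.3 10.4] ang 87.02 z 55.3 p1 [ -4.8 -10.5  49.9] p99 [ 3.9  9.9 57.1]
```

View pics/w14z.png

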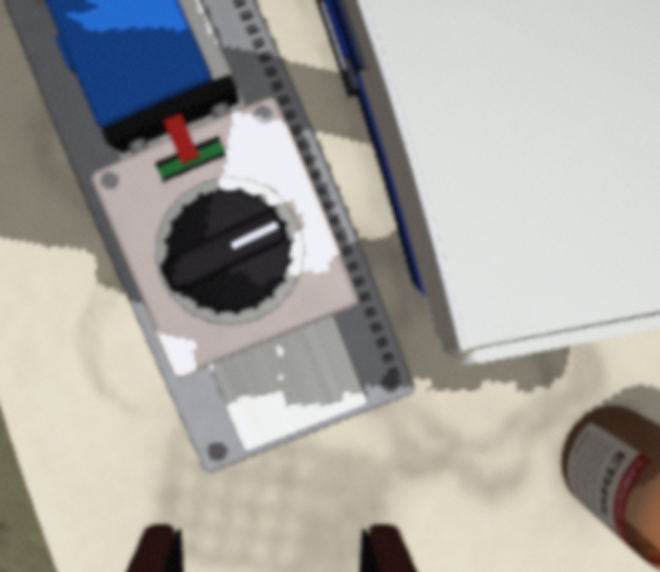

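View pics/t13.png

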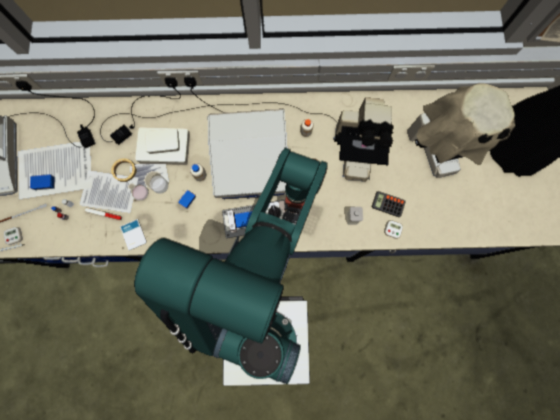

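```bash
python3 -c "
from workcell import *
print(finish_job()); s=observe(); print(s['time'],s['ft_force'])"
```

```text
the job is handed in; nothing more can be done
None
the job is handed in; nothing more can be done
```

I set the larger blue slide box upright and lengthwise on the bed and let go. Then I wound the knob about 172° clockwise in one grip, which fed the carriage about 44 mm. I released it, backed the arm clear and handed the job in at about 16 s. No verdict is reported.

**Pointer:** it stands over the green band. From the depth images the plate is pressed in about 5 to 6 mm; the limits are 3 to 8 mm.

**Box:** it is held between the plate and the stop, about 5 mm off the guideway's middle and less than 1° off parallel. The final wrist view cuts off its stop end. Contact with the stop is therefore inferred from the view just before I let go and from the box staying put while the spring took up the last 3 mm.

**One figure that disagreed:** while the gripper was on the knob, the fitted box angle read 1.6° to 3.9°. I put that down to side faces included in those oblique views; the cleaner final view gave about 0.1°.

**Forces and bystanders:**
- The tool read about zero force after release.
- The jar, timer and beaker look unmoved in the last top view. I did not measure them.

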